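# Open the steam cleaner's pressure cap

## Robot

A 6-joint arm with a two-finger parallel gripper is mounted at the origin on a cart in front of the work surface, level with it; the furniture and walls round the work are solid. World frame = base frame: x ahead of the robot, y to its left, z up, the work surface at z = 0. Lengths are in m, angles in rad, forces in N, time in s.
With the tool pointing down it reaches from about 0.275 to 0.775 m from the base axis. Payload 14.6 kg.
Tool frame: the origin (TCP) lies midway between the tips of the shut fingers; the grasp point (between the pads) lies 19 mm behind it (manip.tcp_to_grasp is the z of the grasp point in the tool frame, in m); z points along the fingers, y is the line along which they close (so a half turn about z gives the same grasp; the last joint's range is limited). The gripper opens to 85 mm and grips with 20 to 120 N. Pads are 22 mm wide; open, the fingers measure 114 mm over their backs; the gripper's body (76 mm by 85 mm) begins 54 mm behind the grasp point. The pads swing forward as they close: fully open they stand 13 mm farther back than shut.
Start: joints at [-1.5, 0.263, -0.048, 1.259, 0, 1.415], TCP at [0.118, -0.512, 0.231] pointing down, gripper open.
Joint ranges: [-2.65, 2.65], [-0.89, 1.7], [-1.18, 1.37], [-2.13, 2.11], [-1.35, 1.29], [-3.14, 3.14]. Speed limits (rad/s): [1.89, 1.89, 2.57, 2.79, 3.14, 3.14].

## Interface

Orientations are given as a unit quaternion [w, x, y, z].
In Python, from bench import manip gives the robot as it stands.
- The arm moves only by the shell command python3 -m pendant 'ROWS'. ROWS is JSON, a list of rows, each a list of 7 numbers: the shift along the world's x, y, z in m, then the turn, a rotation vector about the world's x, y, z in degrees, then the opening in per cent of the stroke, from 0 (shut) to 100 (fully open). A call has 1 to 10 rows; each row is the pose to reach, as a shift and turn from the pose commanded when the call began; what a row does not reach only later rows make up. A row lasts 1/8 s, in which the tool goes at most 62.5 mm and 10.7 degrees, less where a joint would pass 70% of its speed; a pose out of reach is approached as far as the arm can. A call with a gripper value outside its range is refused whole. The fingers move at their own pace and stop on an object; the grip force is fixed at half the most. Time passes only in rows, so rows that repeat a pose let the fingers close. It gives the time, the measured TCP pose, the force, the opening and the grip force at its end, in the units of the state.
- manip.read_state(): the state, without advancing time (a new reading comes with each control period).
- manip.get_image(name): name is "side" or "top" or "wrist"; returns the picture (420x560x3 uint8, blue, green, red); there is no depth.
- manip.camera_model(name): a dict with "fx", "fy", "cx", "cy" (pixels), "origin" and "rotation" of the camera in the world. Camera axes: x right, y down, z forward; pixel columns grow to the right and rows downward; lengths in m; the calibration is good to about 2 mm. A picture is of the moment at which its call begins: read the wrist's pose just before it. camera_model takes no time and is no camera call; for the wrist camera it gives the pose at the moment of the call.
- manip.close_job(): hands the job in; it is judged then, once.
The state is a dict: "clock": time; "joint_pos": joint angles; "dq": joint speeds; "joint_torque": joint torques, N m; "tool_pos": TCP position; "eef_rot": TCP orientation; "ft_force": force on the tool from outside, world axes, zero at the start; "wrist_torque": the same for the moment, N m; "opening": finger opening in m; "grip_force": force on a finger pad.
Only numpy, scipy, OpenCV 4.12 (cv2) and the standard library are available. Lean on these libraries where they do the work, as an engineer would, in place of code of your own. Each camera call takes 0.05 s, during which the arm holds its last target. There are 200 camera calls.

## Task

Open the small bench steam cleaner for refilling. Its filler cap is a spring-loaded pressure cap: turn it anticlockwise to its first stop, press it down there, turn on past the stop until it comes free near its second stop, and lift it straight off, feeling for the stops without forcing anything. Then set the cap down gently, wing upward, in the white bin and leave everything else where it is.

Things in the scene. Friction and masses are not known exactly. Their poses are not given: they have to be found in the camera images.
- steamer: bench steam cleaner, fixed: aluminium box 120 x 120 x 110 mm on four feet, gauge and switch on its front, and an upright steel filler neck of 59 mm outer diameter, 28 mm high, in the middle of its top. Origin: centre of its underside on the worktop; z up, x to its rear (the gauge faces -x). More than 40 N between cap and cleaner (about 0.6 N m of turning against a stop) damages them.
- neck_top (a point): centre of the mouth of the filler neck, 138 mm above the worktop, on the vertical axis about which the cap turns. Locked, the cap's origin is 9 mm below it. The first stop comes 0.1 to 0.62 rad anticlockwise (seen from above) from the start; its exact place is inside the neck and not measured. Rubbing takes less than 0.2 N m.
- cap: black pressure cap, loose, about 0.12 kg, 61 mm high: ribbed disc of 67 mm diameter (6.5 to 24.5 mm above its origin), on it an upright wing 56 x 14 mm (24.5 to 61 mm above), long along the cap's x axis. Below, a steel stem of 26 mm diameter with a 48 x 7 x 5 mm cross bar along x that locks in the neck. Origin: centre of the stem's underside, on which the cap stands; z up. Its yaw at the start is locked.
- wing (a point): centre of the cap's wing, on the cap's axis, 47 mm above the cap's origin: the place to grip (14 mm thick along the cap's y axis). After the first stop is passed with the cap pressed, the second stop comes 0.85 to 1.05 rad beyond the first; there the spring lifts the cap about 5 mm and it comes straight out with 2 to 3 mm of play.
- bin: white open plastic bin, fixed, about 133 x 174 mm over its rim and 60 mm high, steep walls, floor about 105 x 130 mm and about 4 to 7 mm above the worktop. Set down with less than 40 N. Origin: centre of its underside; its long side lies along its y axis.
- dappen2: small white waisted dish, 39 mm across and 27 mm high, loose, a bystander. Origin: centre of its underside.
- carver2: thin steel carving tool, 8 x 150 x 8 mm, lying on the worktop in front of the steam cleaner, loose, a bystander. Origin: centre of its underside.
- lugs (a point): centre of the cap's cross bar, 2.5 mm above the cap's origin. Short of the first stop it goes down only 1.5 to 4 mm, and pressed there it cannot turn on. Lightly against the stop (within 0.06 rad; hard turning jams it) it can be pressed: 5 mm to pass under the stop, 7.5 mm until the disc is on the rim; spring 5 N at rest, 11 N fully down. It is free to lift in the last 0.25 rad before the second stop.

How it is judged:
On the way, in this order (a step that is already met when the one before it is completed fails the run):
1. the cap is pressed at least 5 mm down into the neck at its first stop (z of cap in the frame of neck_top below -0.014 m and horizontal distance between cap and neck_top below 0.006 m), for 0.1 s.
2. the cap is off: its underside at least 10 mm above the neck's mouth (z of cap in the frame of neck_top above 0.01 m), for 0.1 s.
At the end, for the whole second after the job is handed in: the cap stands still on the floor of the white bin, wing upward (within 0.15 rad of upright), released (angle between cap's own z axis and vertical below 0.15 rad and z of cap in the frame of bin between -0.002 and 0.014 m and x of cap in the frame of bin between -0.06 and 0.06 m and y of cap in the frame of bin between -0.08 and 0.08 m and linear speed of cap below 0.01 m/s); the robot touches nothing.
It fails at once if the cap is forced: more than 40 N between cap and steam cleaner (contact force between cap and steamer above 40 N).
It fails at once if the cap is dropped or pushed into the bin: more than 40 N between them (contact force between cap and bin above 40 N).
It fails at once if a bystander is moved more than 30 mm (distance of any of dappen2, carver2 from where it was at the start of the episode above 0.03 m).
It also fails if it takes over 72 s, if anything falls off the work surface, if the arm or the gripper's body presses on something with over 40 N, if the wrist force passes 120 N, or if a joint passes its speed limit or range.

## Working session

There is one attempt and no reset: what is moved stays moved. The work goes in short steps, Python scripts to look and compute and a shell command to move; the robot and the scene stay as the last step left them, time stands still between calls to the robot, and variables do not carry over. Pictures are saved under pics/ and viewed, at most 10 in all, crops included, and the job is handed in when it is done.

```bash
mkdir -p pics; ls
python3 - <<'E'
from bench import manip
import cv2,numpy as np
a=manip.get_image("top");b=manip.get_image("side")
cv2.imwrite("pics/top.png",a);cv2.imwrite("pics/side.png",b)
for n in("top","side"):
  print({k:np.round(v,4).tolist() for k,v in manip.camera_model(n).items() if k not in("name",)})
print(manip.read_state(), manip.tcp_to_grasp)
E
```

```text
pics
{'fx': 514.8637, 'fy': 514.8637, 'cx': 272.0517, 'cy': 211.3375, 'origin': [0.3836, 0.3595, 0.9799], 'rotation': [0.0804, -0.695, 0.7099, -0.0807]}
{'fx': 499.7104, 'fy': 499.7104, 'cx': 277.8682, 'cy': 214.4177, 'origin': [-0.206, 0.508, 0.4688], 'rotation': [0.3456, -0.5373, 0.6451, -0.4191]}
{'clock': 0.1, 'joint_pos': array([-1.50029695e+00,  2.63478893e-01, -4.88362028e-02,  1.25943340e+00,
       -1.49593150e-05,  1.41551591e+00]), 'dq': array([ 0.00160027, -0.00164389,  0.00105737,  0.00049474,  0.00051531,
       -0.00020863]), 'joint_torque': array([ 4.51351210e-03, -6.38573956e+01,  3.85065222e+01,  9.80247511e-03,
       -9.01701856e-05, -4.07622309e-06]), 'tool_pos': array([ 0.11751319, -0.51142878,  0.2308849 ]), 'eef_rot': array([-4.75973867e-04,  9.93634587e-01,  1.12650258e-01,  1.27024911e-05]), 'ft_force': array([-0.29287094, -0.08750469, -0.00578604]), 'wrist_torque': array([ 0.01175841, -0.01913269, -0.01000196]), 'grip_force': 0.0, 'opening': 0.08568874783163972} -0.0187
```

View pics/top.png

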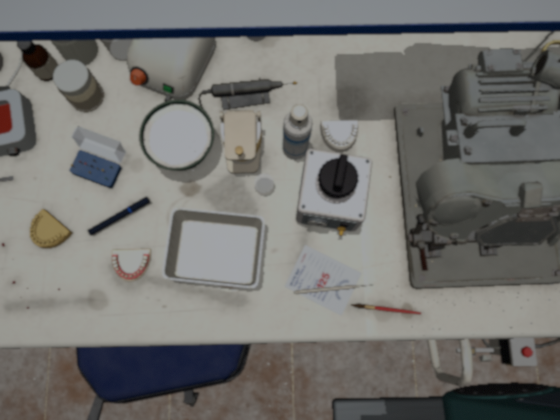

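View pics/side.png

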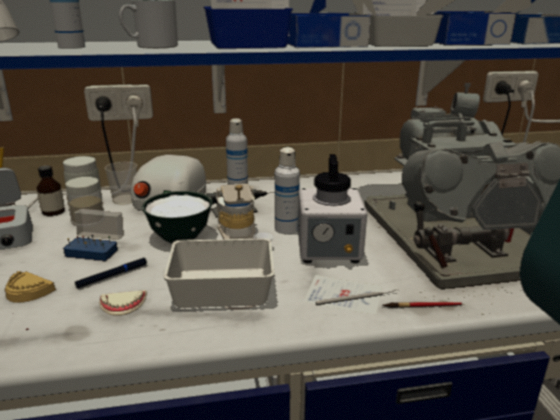

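The top view shows the steamer at about (335,188) with the black cap at (338,178) and its wing running from (343,157) to (336,193). The bin centre is at about (215,248), the dish at about (264,187) and the carver at about (333,289). The side view shows a tall bottle close behind and to the left of the steamer.

```bash
cat > h.py <<'E'
import numpy as np,cv2
from scipy.spatial.transform import Rotation as R
from bench import manip
def cam(n):
    m=manip.camera_model(n);q=np.array(m["rotation"])
    r=R.from_quat(q,scalar_first=True).as_matrix() if q.size==4 else q.reshape(3,3)
    return m,r,np.array(m["origin"])
def ray(c,uv,z):
    m,r,o=c
    d=r@np.array([(uv[0]-m["cx"])/m["fx"],(uv[1]-m["cy"])/m["fy"],1.])
    return o+d*(z-o[2])/d[2]
def proj(c,p):
    m,r,o=c;q=r.T@(np.array(p)-o)
    return np.array([m["fx"]*q[0]/q[2]+m["cx"],m["fy"]*q[1]/q[2]+m["cy"]])
E
python3 - <<'E'
from h import *
a=cv2.imread("pics/top.png");c=cam("top")
v=a.max(2); roi=np.zeros_like(v); roi[150:206,308:368]=1
m=((v<60)&(roi>0)).astype(np.uint8)
cs,_=cv2.findContours(m,0,2); k=max(cs,key=cv2.contourArea)
print("capblob",cv2.boundingRect(k),cv2.contourArea(k),cv2.minEnclosingCircle(k),cv2.fitEllipse(k))
for uv,z,n in[((338,179),.1535,"disc"),((343,157),.19,"w1"),((336,193),.17,"w2"),((215,248),.03,"bin"),((297,118),.15,"bottle"),((264,187),.027,"dappen")]:print(n,ray(c,uv,z).round(4))
for i,p in enumerate([(168,212),(178,275),(261,288),(266,215)]): print("binrim",ray(c,p,.06).round(4))
for p in[(306,150),(369,156),(362,224),(299,216)]: print("box",ray(c,p,.11).round(4))
s=cam("side");print("side wingtop",[ray(s,(333,157),z).round(3).tolist() for z in(.15,.19)])
x=cv2.resize(a[140:250,280:390],(600,600),interpolation=2);x=cv2.convertScaleAbs(x,alpha=1.8,beta=10)
cv2.imwrite("pics/c1.png",x)
E
```

```text
capblob (319, 155, 38, 44) 1165.5 ((337.3461608886719, 176.11538696289062), 22.139049530029297) ((337.6778564453125, 177.7729034423828), (36.51624298095703, 41.685264587402344), 18.16962242126465)
disc [0.6287 0.2457 0.1535]
w1 [0.6547 0.2408 0.19  ]
w2 [0.6002 0.2524 0.17  ]
bin [0.5365 0.4646 0.03  ]
bottle [0.741  0.3106 0.15  ]
dappen [0.6533 0.3712 0.027 ]
binrim [0.6002 0.5477 0.06  ]
binrim [0.4844 0.527  0.06  ]
binrim [0.4582 0.3794 0.06  ]
binrim [0.5907 0.3681 0.06  ]
box [0.6967 0.2941 0.11  ]
box [0.683  0.1825 0.11  ]
box [0.56   0.2024 0.11  ]
box [0.5764 0.3106 0.11  ]
side wingtop [[0.76, 0.209, 0.15], [0.638, 0.246, 0.19]]
```

View pics/c1.png

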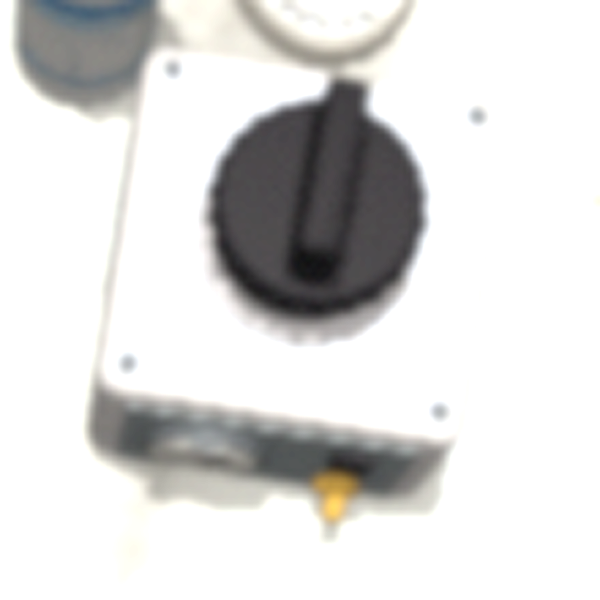

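The crop shows the wing's top edge running from about (320,248) to (348,82), and the disc centred at about (318,205).

Run:
```python
from h import *
c=cam("top"); f=lambda u,v:(280+u*110/600-.41,140+v*110/600-.41)
print("disc",ray(c,f(318,205),.1535))
A=ray(c,f(348,82),.19);B=ray(c,f(319,248),.19);print(A,B,(A+B)/2,np.linalg.norm(A-B),np.degrees(np.arctan2(*(A-B)[[1,0]])))
P=[ray(c,f(*p),.11) for p in[(172,68),(477,116),(440,411),(127,363)]];print("screws",np.mean(P,0),np.degrees(np.arctan2(*(P[0]-P[3])[[1,0]])),np.degrees(np.arctan2(*(P[1]-P[2])[[1,0]])))
s=manip.read_state();print(R.from_quat(s["eef_rot"],scalar_first=True).as_matrix().round(3))
m,r,o=cam("wrist");T=R.from_quat(s["eef_rot"],scalar_first=True).as_matrix();print("wrist in tool",T.T@(o-s["tool_pos"]),(T.T@r).round(3),m["fx"])
```

```text
disc [0.63192397 0.24576153 0.1535    ]
[0.65872925 0.2400024  0.19      ] [0.60786155 0.25114575 0.19      ] [0.6332954  0.24557407 0.19      ] 0.05207395851553066 -12.356330894810009
screws [0.6341463  0.24485406 0.11      ] -10.393633142581905 -10.355601732034302
[[ 0.975  0.224 -0.   ]
 [ 0.224 -0.975  0.001]
 [ 0.    -0.001 -1.   ]]
wrist in tool [ 0.06840097 -0.00117726 -0.14356116] [[-0.001 -0.963 -0.27 ]
 [ 1.    -0.001 -0.   ]
 [ 0.    -0.27   0.963]] 300.42143457183283
```

```bash
python3 -m pendant '[[0.03,0.05,0.02,0,0,10,100],[0.06,0.10,0.04,0,0,20,100],[0.09,0.15,0.06,0,0,30,100],[0.12,0.20,0.08,0,0,40,100],[0.15,0.25,0.09,0,0,50,100],[0.175,0.30,0.1,0,0,60,100],[0.195,0.35,0.1,0,0,70,100],[0.21,0.40,0.1,0,0,80,100],[0.22,0.45,0.1,0,0,90,100],[0.23,0.50,0.1,0,0,100,100]]'
```

```text
clock: 1.35
tool_pos: [0.3474, -0.01, 0.3312]
eef_rot: [0.0, 0.55, 0.835, 0.0]
ft_force: [1.4, -1.2, 0.4]
opening: 0.0854
grip_force: 0.0
```

```bash
python3 -m pendant '[[0.02,0.06,0,0,0,10,100],[0.04,0.12,0,0,0,20,100],[0.075,0.17,0,0,0,30,100],[0.12,0.21,0,0,0,40,100],[0.17,0.235,0,0,0,50,100],[0.22,0.25,-0.02,0,0,54.7,100],[0.26,0.255,-0.04,0,0,54.7,100],[0.285,0.257,-0.05,0,0,54.7,100],[0.285,0.257,-0.05,0,0,54.7,100]]'
python3 - <<'E'
from h import *
c=cam("wrist");a=manip.get_image("wrist");cv2.imwrite("pics/w1.png",a)
import pickle;pickle.dump(c,open("c1.pkl","wb"))
print(manip.read_state()["joint_pos"].round(3),proj(c,(.633,.2455,.1535)),proj(c,(.633,.2455,.19)))
E
```

```text
clock: 2.48
tool_pos: [0.6334, 0.2452, 0.2788]
eef_rot: [-0.002, 0.108, 0.994, -0.001]
ft_force: [0.7, 0.1, 0.1]
opening: 0.0855
grip_force: 0.0
[0.25  0.551 0.55  1.571 0.    0.466] [277.03573528 204.24610681] [276.86850371 215.29991899]
```

View pics/w1.png

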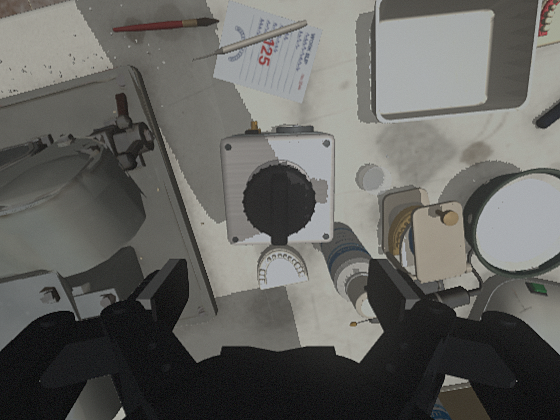

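The wrist view shows the cap disc at about (279,202), with the wing running almost vertically down the image to (278,245). The fingers straddle it symmetrically.

Run:
```python
from h import *
a=cv2.imread("pics/w1.png")
x=cv2.resize(a[155:255,230:330],(600,600),interpolation=2);x=cv2.convertScaleAbs(x,alpha=2.5,beta=20)
cv2.imwrite("pics/c2.png",x)
```

```text
(no output)
```

View pics/c2.png

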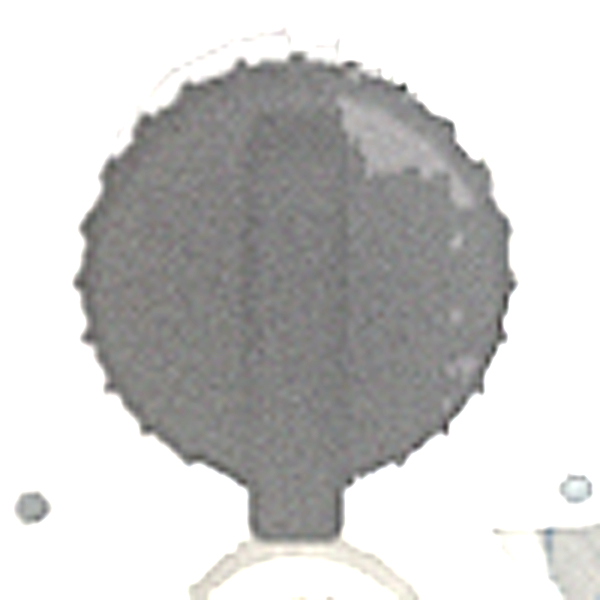

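The crop shows the disc centred at about (297,277), i.e. full-frame (279,201). The wing sides at x=249 and 344 stay vertical, so the yaw is matched.

Run:
```python
from h import *
import pickle;c=pickle.load(open("c1.pkl","rb"))
f=lambda u,v:(230+u/6-.42,155+v/6-.42)
print("disc",ray(c,f(297,277),.1535))
A=ray(c,f(297,540),.19);B=ray(c,f(297,110),.19);print(A,B,(A+B)/2,np.linalg.norm(A-B),np.degrees(np.arctan2(*(A-B)[[1,0]])))
a=cv2.imread("pics/w1.png")
p=[ray(c,p,.06)for p in[(371,10),(377,118),(528,121),(536,5)]];print(np.round(p,3).tolist())
```

```text
disc [0.63016233 0.24805539 0.1535    ]
[0.65806804 0.24182514 0.19      ] [0.59992392 0.25458342 0.19      ] [0.62899598 0.24820428 0.19      ] 0.05952740683103536 -12.375995941320552
[[0.471, 0.383, 0.06], [0.581, 0.375, 0.06], [0.621, 0.545, 0.06], [0.504, 0.553, 0.06]]
```

```bash
python3 -m pendant '[[-0.002,0.002,-0.04,0,0,0,100],[-0.002,0.002,-0.08,0,0,0,100],[-0.002,0.002,-0.105,0,0,0,100],[-0.002,0.002,-0.119,0,0,0,60],[-0.002,0.002,-0.119,0,0,0,30],[-0.002,0.002,-0.119,0,0,0,25],[-0.002,0.002,-0.119,0,0,0,25]]'
```

```text
clock: 3.4
tool_pos: [0.631, 0.2474, 0.1633]
eef_rot: [0.001, 0.108, 0.994, 0.0]
ft_force: [-0.7, 0.5, -0.3]
opening: 0.0213
grip_force: 0.0
```

Run:
```python
from h import *
a=manip.get_image("wrist");cv2.imwrite("pics/w2.png",cv2.convertScaleAbs(a,alpha=1.8,beta=15))
```

```text
(no output)
```

View pics/w2.png

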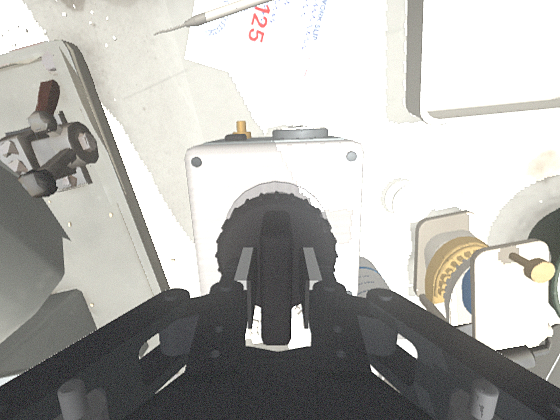

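The wing (columns 262–292) sits centred between the two pads, so I'll close.

```bash
python3 -m pendant '[[0,0,0,0,0,0,0],[0,0,0,0,0,0,0],[0,0,0,0,0,0,0],[0,0,0,0,0,0,0]]'; python3 -c "
from h import *;s=manip.read_state();print(s['ft_force'],s['wrist_torque'])"
```

```text
clock: 3.95
tool_pos: [0.6307, 0.2474, 0.1625]
eef_rot: [0.0, 0.108, 0.994, 0.0]
ft_force: [0.2, 0.1, 3.9]
opening: 0.013
grip_force: 61.3
[0.1911092  0.05217688 3.91286131] [ 0.16305359 -0.23443204  0.00160506]
```

```bash
cat > t.py <<'E'
from h import *
s=manip.read_state();T=R.from_quat(s["eef_rot"],scalar_first=True).as_matrix()
print("F",s["ft_force"].round(2),"M",s["wrist_torque"].round(3),"yaw",np.degrees(np.arctan2(T[1,0],T[0,0])).round(2),"p",s["tool_pos"].round(4),"open",s["opening"].round(4),s["clock"])
E
python3 -m pendant '[[0,0,0,0,0,1.5,0],[0,0,0,0,0,3,0],[0,0,0,0,0,4,0],[0,0,0,0,0,4,0]]' >/dev/null; python3 t.py
python3 -m pendant '[[0,0,0,0,0,1,0],[0,0,0,0,0,2,0],[0,0,0,0,0,2,0]]' >/dev/null; python3 t.py
```

```text
Traceback (most recent call last):
  File "t.py", line 3, in <module>
    print("F",s["ft_force"].round(2),"M",s["wrist_torque"].round(3),"yaw",np.degrees(np.arctan2(T[1,0],T[0,0])).round(2),"p",s["tool_pos"].round(4),"open",s["opening"].round(4),s["clock"])
                                                                                                                                                           ^^^^^^^^^^^^^^^^^^
AttributeError: 'float' object has no attribute 'round'
Traceback (most recent call last):
  File "t.py", line 3, in <module>
    print("F",s["ft_force"].round(2),"M",s["wrist_torque"].round(3),"yaw",np.degrees(np.arctan2(T[1,0],T[0,0])).round(2),"p",s["tool_pos"].round(4),"open",s["opening"].round(4),s["clock"])
                                                                                                                                                           ^^^^^^^^^^^^^^^^^^
AttributeError: 'float' object has no attribute 'round'
```

```bash
sed -i 's/s\["opening"\].round(4)/round(s["opening"],4)/' t.py; python3 t.py
```

```text
F [ 0.83 -0.5   4.37] M [-0.169 -0.267 -0.011] yaw 173.66 p [0.6305 0.2473 0.1623] open 0.0129 4.825
```

```bash
python3 -m pendant '[[0,0,0,0,0,1,0],[0,0,0,0,0,2,0],[0,0,0,0,0,2,0]]' >/dev/null; python3 t.py
```

```text
F [ 0.64 -0.44  3.9 ] M [-0.125 -0.203  0.042] yaw 175.66 p [0.6305 0.2473 0.1623] open 0.0132 5.2
```

```bash
python3 -m pendant '[[0,0,0,0,0,1,0],[0,0,0,0,0,2,0],[0,0,0,0,0,2,0]]' >/dev/null; python3 t.py
```

```text
F [ 1.14 -1.21  4.57] M [-0.116 -0.122  0.006] yaw 177.66 p [0.6305 0.2473 0.1622] open 0.0129 5.575
```

```bash
python3 -m pendant '[[0,0,0,0,0,1,0],[0,0,0,0,0,2,0],[0,0,0,0,0,2,0]]' >/dev/null; python3 t.py
```

```text
F [-0.01  0.04  5.13] M [-0.062 -0.089  0.01 ] yaw 179.66 p [0.6305 0.2473 0.1623] open 0.0129 5.95
```

```bash
python3 -m pendant '[[0,0,0,0,0,1,0],[0,0,0,0,0,2,0],[0,0,0,0,0,2,0]]' >/dev/null; python3 t.py
```

```text
F [ 0.16 -0.71  4.87] M [-0.03  -0.119  0.001] yaw -178.34 p [0.6305 0.2473 0.1623] open 0.0129 6.325
```

```bash
python3 -m pendant '[[0,0,0,0,0,1,0],[0,0,0,0,0,2,0],[0,0,0,0,0,2,0]]' >/dev/null; python3 t.py
```

```text
F [0.05 0.91 4.5 ] M [-0.007 -0.062 -0.001] yaw -176.34 p [0.6305 0.2474 0.1623] open 0.0128 6.7
```

```bash
python3 -m pendant '[[0,0,0,0,0,1,0],[0,0,0,0,0,2,0],[0,0,0,0,0,2,0]]' >/dev/null; python3 t.py
```

```text
F [-0.11 -0.6   5.02] M [-0.027 -0.133  0.009] yaw -174.33 p [0.6305 0.2474 0.1623] open 0.0129 7.075
```

```bash
python3 -m pendant '[[0,0,0,0,0,1,0],[0,0,0,0,0,2,0],[0,0,0,0,0,2,0]]' >/dev/null; python3 t.py
```

```text
F [ 0.31 -0.18  4.52] M [ 0.01  -0.174  0.016] yaw -172.34 p [0.6305 0.2473 0.1623] open 0.0131 7.45
```

```bash
python3 -m pendant '[[0,0,0,0,0,1,0],[0,0,0,0,0,2,0],[0,0,0,0,0,2,0]]' >/dev/null; python3 t.py
```

```text
F [0.45 0.6  4.31] M [-0.014 -0.105 -0.028] yaw -170.34 p [0.6305 0.2473 0.1623] open 0.013 7.825
```

```bash
python3 -m pendant '[[0,0,0,0,0,1,0],[0,0,0,0,0,2,0],[0,0,0,0,0,2,0]]' >/dev/null; python3 t.py
```

```text
F [ 0.72 -0.46  3.98] M [-0.024 -0.108 -0.054] yaw -168.34 p [0.6305 0.2473 0.1623] open 0.0127 8.2
```

```bash
python3 -m pendant '[[0,0,0,0,0,0.5,0],[0,0,0,0,0,1,0],[0,0,0,0,0,1,0]]' >/dev/null; python3 t.py
```

```text
F [-0.03 -0.67  4.21] M [-0.146 -0.151 -0.064] yaw -167.36 p [0.6306 0.2473 0.1623] open 0.013 8.575
```

```bash
python3 -m pendant '[[0,0,0,0,0,0.5,0],[0,0,0,0,0,1,0],[0,0,0,0,0,1,0]]' >/dev/null; python3 t.py
```

```text
F [ 1.58 -2.43  4.14] M [-0.547 -0.377 -0.099] yaw -166.36 p [0.6306 0.2472 0.1623] open 0.0133 8.95
```

```bash
python3 -m pendant '[[0,0,0,0,0,0.5,0],[0,0,0,0,0,1,0],[0,0,0,0,0,1,0]]' >/dev/null; python3 t.py
```

```text
F [ 2.88 -5.36  3.34] M [-1.154 -0.576 -0.194] yaw -165.35 p [0.6307 0.247  0.1623] open 0.013 9.325
```

```bash
python3 -m pendant '[[0,0,-0.0005,0,0,-0.8,0],[0,0,-0.0015,0,0,-0.8,0],[0,0,-0.0025,0,0,-0.8,0],[0,0,-0.003,0,0,-0.8,0]]' >/dev/null; python3 t.py
```

```text
F [ 0.11 -4.84  6.31] M [-0.93  -0.283 -0.101] yaw -166.15 p [0.6306 0.2471 0.1595] open 0.0132 9.825
```

```bash
python3 -m pendant '[[0,0,-0.0005,0,0,0,0],[0,0,-0.001,0,0,0,0],[0,0,-0.001,0,0,0,0]]' >/dev/null; python3 t.py
```

```text
F [ 0.9  -3.88  7.58] M [-0.934 -0.198 -0.008] yaw -166.14 p [0.6307 0.2472 0.1586] open 0.013 10.2
```

```bash
python3 -m pendant '[[0,0,-0.0005,0,0,0,0],[0,0,-0.001,0,0,0,0],[0,0,-0.001,0,0,0,0]]' >/dev/null; python3 t.py
```

```text
F [ 1.22 -3.84  8.8 ] M [-0.984 -0.201  0.014] yaw -166.14 p [0.6306 0.2472 0.1576] open 0.0128 10.575
```

```bash
python3 -m pendant '[[0,0,-0.0005,0,0,0,0],[0,0,-0.001,0,0,0,0],[0,0,-0.001,0,0,0,0]]' >/dev/null; python3 t.py
```

```text
F [ 1.65 -3.23  9.17] M [-0.974 -0.211 -0.009] yaw -166.14 p [0.6307 0.2472 0.1567] open 0.0127 10.95
```

```bash
python3 -m pendant '[[0,0,-0.0005,0,0,0,0],[0,0,-0.001,0,0,0,0],[0,0,-0.001,0,0,0,0]]' >/dev/null; python3 t.py
```

```text
F [ 0.64 -3.9   9.88] M [-1.011 -0.156  0.003] yaw -166.14 p [0.6307 0.2472 0.1558] open 0.013 11.325
```

```bash
python3 -m pendant '[[0,0,0,0,0,1,0],[0,0,0,0,0,2,0],[0,0,0,0,0,3,0],[0,0,0,0,0,3,0]]' >/dev/null; python3 t.py
```

```text
F [ 0.39 -2.88 10.34] M [-0.52  -0.126  0.002] yaw -163.12 p [0.6307 0.2475 0.1559] open 0.013 11.825
```

```bash
python3 -m pendant '[[0,0,0,0,0,1,0],[0,0,0,0,0,2,0],[0,0,0,0,0,3,0],[0,0,0,0,0,3,0]]' >/dev/null; python3 t.py
```

```text
F [-0.17 -0.49  9.19] M [-0.256 -0.038  0.012] yaw -160.11 p [0.6306 0.2476 0.1559] open 0.013 12.325
```

```bash
python3 -m pendant '[[0,0,0,0,0,2,0],[0,0,0,0,0,4,0],[0,0,0,0,0,6,0],[0,0,0,0,0,8,0],[0,0,0,0,0,10,0],[0,0,0,0,0,12,0],[0,0,0,0,0,14,0],[0,0,0,0,0,15,0],[0,0,0,0,0,15,0]]' >/dev/null; python3 t.py
```

```text
F [ 1.02 -1.17  9.96] M [-0.215 -0.054 -0.011] yaw -145.11 p [0.6307 0.2477 0.1559] open 0.0132 13.45
```

```bash
python3 -m pendant '[[0,0,0,0,0,2,0],[0,0,0,0,0,4,0],[0,0,0,0,0,6,0],[0,0,0,0,0,8,0],[0,0,0,0,0,10,0],[0,0,0,0,0,12,0],[0,0,0,0,0,14,0],[0,0,0,0,0,15,0],[0,0,0,0,0,15,0]]' >/dev/null; python3 t.py
```

```text
F [ 2.65 -2.44  9.37] M [-0.558 -0.428 -0.072] yaw -130.12 p [0.631  0.2475 0.156 ] open 0.0128 14.575
```

```bash
python3 -m pendant '[[0,0,0,0,0,1.5,0],[0,0,0,0,0,3,0],[0,0,0,0,0,4,0],[0,0,0,0,0,5,0],[0,0,0,0,0,5,0]]' >/dev/null; python3 t.py
```

```text
F [ 1.72 -3.71  9.78] M [-0.714 -0.472 -0.066] yaw -125.13 p [0.631  0.2473 0.156 ] open 0.0128 15.2
```

```bash
python3 -m pendant '[[0,0,0,0,0,1.5,0],[0,0,0,0,0,3,0],[0,0,0,0,0,4,0],[0,0,0,0,0,4,0]]' >/dev/null; python3 t.py
```

```text
F [ 2.7  -2.54  9.57] M [-0.81  -0.579 -0.053] yaw -121.13 p [0.6311 0.2473 0.156 ] open 0.0129 15.7
```

```bash
python3 -m pendant '[[0,0,0,0,0,1,0],[0,0,0,0,0,2,0],[0,0,0,0,0,2,0]]' >/dev/null; python3 t.py
```

```text
F [ 3.06 -3.72  9.02] M [-0.829 -0.508 -0.018] yaw -119.13 p [0.6311 0.2473 0.156 ] open 0.0131 16.075
```

```bash
python3 -m pendant '[[0,0,0,0,0,1,0],[0,0,0,0,0,2,0],[0,0,0,0,0,2,0]]' >/dev/null; python3 t.py
```

```text
F [ 2.37 -4.27 10.13] M [-0.79  -0.618 -0.068] yaw -117.13 p [0.6311 0.2473 0.156 ] open 0.013 16.45
```

```bash
python3 -m pendant '[[0,0,0.002,0,0,0,0],[0,0,0.004,0,0,0,0],[0,0,0.006,0,0,0,0],[0,0,0.008,0,0,0,0],[0,0,0.008,0,0,0,0]]' >/dev/null; python3 t.py
```

```text
F [ 3.22 -4.28  5.62] M [-0.813 -0.829  0.011] yaw -117.15 p [0.6308 0.2473 0.1634] open 0.0128 17.075
```

```bash
python3 -m pendant '[[0,0,0.002,0,0,0,0],[0,0,0.004,0,0,0,0],[0,0,0.006,0,0,0,0],[0,0,0.006,0,0,0,0]]' >/dev/null; python3 t.py
```

```text
F [ 0.41 -4.9  -1.64] M [-1.183 -0.333 -0.009] yaw -117.16 p [0.6302 0.2471 0.169 ] open 0.0131 17.575
```

```bash
python3 -m pendant '[[0,-0.001,0.003,0,0,0,0],[0,-0.001,0.006,0,0,0,0],[0,-0.001,0.01,0,0,0,0],[0,-0.001,0.01,0,0,0,0]]' >/dev/null; python3 t.py
```

```text
F [ 0.01 -0.46 -0.5 ] M [-0.007  0.056 -0.041] yaw -117.15 p [0.6306 0.2466 0.1798] open 0.013 18.075
```

```bash
python3 -m pendant '[[0,0,0.01,0,0,0,0],[0,0,0.02,0,0,0,0],[0,0,0.035,0,0,0,0],[0,0,0.05,0,0,0,0],[0,0,0.065,0,0,0,0],[0,0,0.08,0,0,0,0],[0,0,0.09,0,0,0,0],[0,0,0.09,0,0,0,0]]' >/dev/null; python3 t.py
```

```text
F [-0.12  0.27 -1.29] M [ 0.006  0.027 -0.003] yaw -117.17 p [0.6308 0.2464 0.27  ] open 0.0132 19.075
```

Run:
```python
from h import *
a=manip.get_image("top");cv2.imwrite("pics/top2.png",a);c=cam("top")
g=cv2.GaussianBlur(cv2.imread("pics/top.png"),(3,3),0)
hsv=cv2.cvtColor(g,cv2.COLOR_BGR2HSV)
# floor: neutral bright patch around (215,250)
p=g[240:260,205:225].reshape(-1,3).mean(0);print("floor col",p,"wall",g[255,171],g[282,215],"table",g[300,200])
ff=np.zeros((422,562),np.uint8);cv2.floodFill(g.copy(),ff,(215,250),255,(4,)*3,(4,)*3,4|cv2.FLOODFILL_MASK_ONLY|(255<<8))
m=ff[1:-1,1:-1];cs,_=cv2.findContours(m,0,2);k=max(cs,key=cv2.contourArea)
r=cv2.minAreaRect(k);b=cv2.boxPoints(r);print(r,cv2.contourArea(k))
P=np.array([ray(c,q,.006) for q in b]);print(P.round(4),P.mean(0),[np.linalg.norm(P[i]-P[i-1]).round(4) for i in range(4)])
e=[P[i]-P[i-1] for i in range(4)];L=max(e[1:3],key=np.linalg.norm);print("long dir",np.degrees(np.arctan2(L[1],L[0])))
x=cv2.resize(cv2.imread("pics/top.png")[190:310,145:285],(700,600),interpolation=2)
for q in b: cv2.circle(x,(int((q[0]-145)*5),int((q[1]-190)*5)),4,(0,0,255),-1)
cv2.imwrite("pics/c3.png",x)
```

```text
floor col [165.145  162.1075 160.    ] wall [70 76 78] [128 129 128] table [146 152 154]
((279.5, 226.0), (386.0, 559.0), 90.0) 166402.5
[[ 1.0093  0.9237  0.006 ]
 [ 0.983  -0.2565  0.006 ]
 [ 0.2209 -0.1442  0.006 ]
 [ 0.2414  0.8481  0.006 ]] [0.61365574 0.34278418 0.006     ] [np.float64(0.7716), np.float64(1.1805), np.float64(0.7703), np.float64(0.9925)]
long dir -91.27826346372498
```

View pics/c3.png

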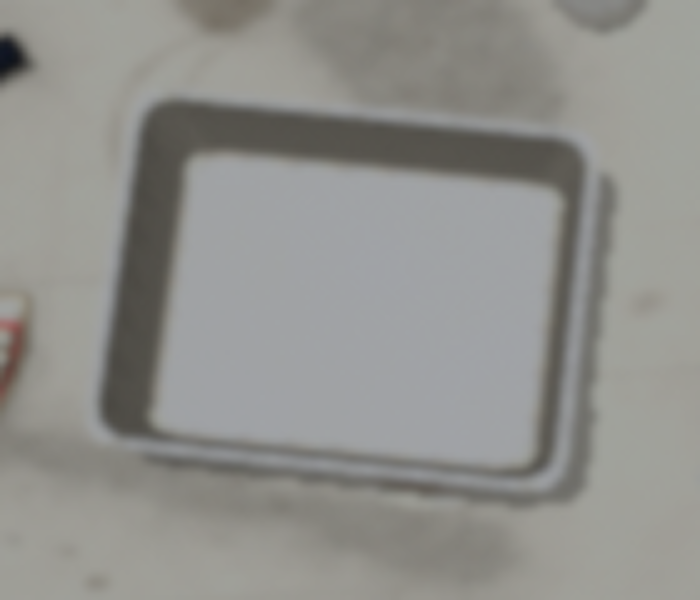

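The crop shows the bin floor corners at (187,152), (566,187), (536,468), (150,430), and the outer rim corners at (138,97), (600,135), (572,492), (97,440).

Run:
```python
from h import *
c=cam("top")
for z,Q in((.006,[(187,152),(566,187),(536,468),(150,430)]),(.06,[(138,97),(600,135),(572,492),(97,440)])):
  P=np.array([ray(c,(145+u/5-.4,190+v/5-.4),z) for u,v in Q]);L=P[0]-P[1];M=P[3]-P[2]
  print(P.mean(0).round(4),np.linalg.norm(L),np.linalg.norm(P[0]-P[3]),np.degrees(np.arctan2(L[1],L[0])),np.degrees(np.arctan2(M[1],M[0])))
s=manip.read_state();T=R.from_quat(s["eef_rot"],scalar_first=True).as_matrix();print(np.degrees(np.arctan2(T[1,1],T[0,1])),s["tool_pos"],s["joint_pos"].round(2))
```

```text
[0.5343 0.4643 0.006 ] 0.14743427119693228 0.10778552589849355 83.39781123488368 83.19965221896571
[0.533  0.4614 0.06  ] 0.17040092590074912 0.1259478178216567 83.9561012219645 82.59085145348733
152.83889974752222 [0.63064475 0.246383   0.26931984] [ 0.25  0.54  0.51  1.53  0.   -0.84]
```

```bash
python3 -m pendant '[[-0.012,0.027,0,0,0,-8,0],[-0.024,0.054,0,0,0,-17,0],[-0.036,0.081,0,0,0,-26,0],[-0.048,0.108,0,0,0,-35,0],[-0.061,0.136,0,0,0,-44,0],[-0.073,0.163,0,0,0,-53,0],[-0.085,0.19,0,0,0,-62,0],[-0.097,0.217,0,0,0,-69.5,0],[-0.097,0.217,0,0,0,-69.5,0]]' >/dev/null; python3 t.py
python3 -m pendant '[[0,0,-0.03,0,0,0,0],[0,0,-0.06,0,0,0,0],[0,0,-0.09,0,0,0,0],[0,0,-0.12,0,0,0,0],[0,0,-0.15,0,0,0,0],[0,0,-0.165,0,0,0,0],[0,0,-0.165,0,0,0,0]]' >/dev/null; python3 t.py
python3 - <<'E'
from h import *
a=manip.get_image("side");x=cv2.resize(a[130:330,130:330],(600,600));cv2.imwrite("pics/s2.png",cv2.convertScaleAbs(x,alpha=1.5))
E
```

```text
F [ 0.19  0.05 -0.91] M [-0.003  0.016 -0.034] yaw 173.41 p [0.5324 0.4648 0.2683] open 0.0132 20.25
F [ 0.81  0.85 -1.13] M [0.035 0.001 0.034] yaw 173.36 p [0.5334 0.4627 0.1036] open 0.0126 21.125
```

View pics/s2.png

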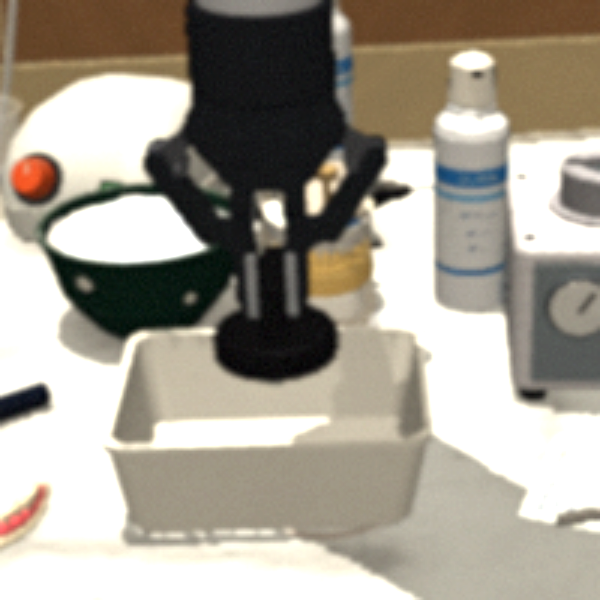

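The cap hangs upright in the grip over the middle of the bin, and the tall bottle has not moved. Next I lower it.

```bash
python3 -m pendant '[[0,0,-0.015,0,0,0,0],[0,0,-0.03,0,0,0,0],[0,0,-0.042,0,0,0,0],[0,0,-0.052,0,0,0,0],[0,0,-0.058,0,0,0,0],[0,0,-0.058,0,0,0,0]]' >/dev/null; python3 t.py
```

```text
F [ 0.08  0.14 -1.14] M [ 0.013  0.048 -0.045] yaw 173.33 p [0.5334 0.4632 0.0459] open 0.013 21.925
```

```bash
python3 -m pendant '[[0,0,-0.001,0,0,0,0],[0,0,-0.002,0,0,0,0],[0,0,-0.003,0,0,0,0],[0,0,-0.003,0,0,0,0]]' >/dev/null; python3 t.py
```

```text
F [ 0.99  0.65 -0.02] M [ 0.02  -0.014  0.028] yaw 173.34 p [0.5335 0.4633 0.0433] open 0.013 22.425
```

```bash
python3 -m pendant '[[0,0,-0.001,0,0,0,0],[0,0,-0.002,0,0,0,0],[0,0,-0.002,0,0,0,0]]' >/dev/null; python3 t.py
```

```text
F [-0.41  0.08 -1.36] M [-0.008  0.009 -0.01 ] yaw 173.33 p [0.5335 0.4633 0.0412] open 0.0131 22.8
```

```bash
python3 -m pendant '[[0,0,-0.001,0,0,0,0],[0,0,-0.001,0,0,0,0]]' >/dev/null; python3 t.py
```

```text
F [-0.05 -0.32 -1.69] M [-0.017  0.029  0.026] yaw 173.34 p [0.5335 0.4633 0.0402] open 0.013 23.05
```

```bash
python3 -m pendant '[[0,0,-0.001,0,0,0,0],[0,0,-0.001,0,0,0,0]]' >/dev/null; python3 t.py
```

```text
F [-0.73 -0.11 -1.75] M [-0.028 -0.025  0.037] yaw 173.34 p [0.5335 0.4633 0.0392] open 0.0126 23.3
```

```bash
python3 -m pendant '[[0,0,-0.001,0,0,0,0],[0,0,-0.001,0,0,0,0]]' >/dev/null; python3 t.py
```

```text
F [-1.65 -0.46  2.07] M [-0.175  0.189  0.008] yaw 173.34 p [0.5336 0.4634 0.0386] open 0.013 23.55
```

```bash
python3 -m pendant '[[0,0,-0.0005,0,0,0,0],[0,0,-0.0005,0,0,0,0]]' >/dev/null; python3 t.py
```

```text
F [-2.26 -2.6   8.14] M [-0.381  0.594  0.002] yaw 173.34 p [0.5336 0.4634 0.0385] open 0.0129 23.8
```

Contact is felt, so I ease off half a millimetre, release and rise.

```bash
python3 -m pendant '[[0,0,0.0005,0,0,0,0],[0,0,0.0005,0,0,0,20],[0,0,0.0005,0,0,0,35],[0,0,0.0005,0,0,0,40],[0,0,0.0005,0,0,0,40]]' ; python3 t.py
```

```text
clock: 24.42
tool_pos: [0.5335, 0.4633, 0.0382]
eef_rot: [-0.0, 0.058, 0.998, -0.0]
ft_force: [-0.4, 0.0, 0.1]
opening: 0.0343
grip_force: 0.0
F [-0.42  0.03  0.14] M [-0.054 -0.007 -0.004] yaw 173.34 p [0.5335 0.4633 0.0382] open 0.0343 24.425
```

```bash
python3 -m pendant '[[0,0,0.01,0,0,0,40],[0,0,0.03,0,0,0,40],[0,0,0.06,0,0,0,40],[0,0,0.1,0,0,0,40],[0,0,0.14,0,0,0,40],[0,0,0.16,0,0,0,40],[0,0,0.16,0,0,0,40],[0,0,0.16,0,0,0,40]]' ; python3 t.py
python3 - <<'E'
from h import *
a=manip.get_image("side")[180:320,130:400];b=manip.get_image("top")[130:310,150:390]
x=np.vstack([cv2.resize(a,(560,290)),cv2.resize(b,(560,310))])
cv2.imwrite("pics/end.png",cv2.convertScaleAbs(x,alpha=1.6))
E
```

```text
clock: 25.42
tool_pos: [0.5333, 0.4631, 0.1974]
eef_rot: [-0.0, 0.058, 0.998, -0.0]
ft_force: [0.4, -0.6, -0.0]
opening: 0.0339
grip_force: 0.0
F [ 0.39 -0.63 -0.05] M [0.014 0.003 0.015] yaw 173.34 p [0.5333 0.4631 0.1974] open 0.0339 25.425
```

View pics/end.png

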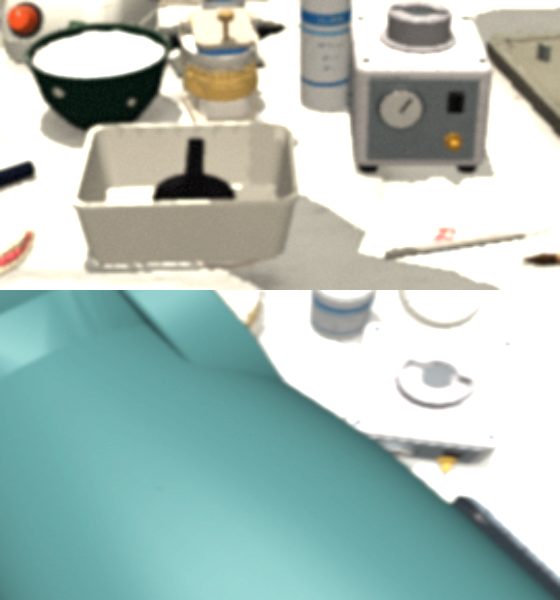

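The cap stands upright in the bin with its wing up, at about (195,175) in the side view. The neck is open, the carver hasn't moved, and the gripper is clear.

```bash
python3 -c "
from bench import manip;print(manip.close_job())"
```

```text
the job is handed in; nothing more can be done
None
```

The pressure cap is off the steam cleaner and standing wing up in the white bin, released with the gripper clear; I handed the job in at about 25.5 s and no verdict came back.

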